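# Roll the grill basket handle-up and hold it over the plates

## Robot

A 6-joint arm with a two-finger parallel gripper is mounted at the origin on a cart in front of the work surface, level with it; the furniture and walls round the work are solid. World frame = base frame: x ahead of the robot, y to its left, z up, the work surface at z = 0. Lengths are in m, angles in rad, forces in N, time in s.
With the tool pointing down it reaches from about 0.35 to 0.725 m from the base axis. Payload 4.3 kg.
Tool frame: the origin (TCP) lies on the centre line of the jaws, within the pads' length; the fingertips stand r.finger_overhang ahead of it and the grasp point (between the pads) lies 11 mm behind it (r.finger_overhang is the distance from the TCP to the fingertips, in m); z points along the fingers, y is the line along which they close (so a half turn about z gives the same grasp; the last joint's range is limited). The gripper opens to 85 mm and grips with 20 to 120 N. Pads are 22 mm wide; open, the fingers measure 114 mm over their backs; the gripper's body (76 mm by 85 mm) begins 54 mm behind the grasp point. The pads swing forward as they close: fully open they stand 13 mm farther back than shut.
Start: joints at [1.072, 0.377, 0.081, 1.274, 0, 1.46], TCP at [0.218, 0.532, 0.239] pointing down, gripper open.
Joint ranges: [-2.72, 2.72], [-0.84, 1.66], [-1.02, 1.22], [-1.77, 2.12], [-1.37, 1.28], [-3.14, 3.14]. Speed limits (rad/s): [2.57, 2.57, 3.14, 3.14, 3.14, 3.14].

## Interface

Orientations are given as a unit quaternion [x, y, z, w].
In Python, from rig import r gives the robot as it stands.
- The arm moves only by the shell command python3 -m creep 'ROWS' [OPENING] [FORCE]. ROWS is JSON, a list of rows, each a list of 6 numbers: the shift along the world's x, y, z normalised to -1 to 1, where 1 is 5 cm, then the turn, a rotation vector about the world's x, y, z normalised to -1 to 1, where 1 is 4 degrees. A call has 1 to 20 rows; each row shifts and turns the commanded pose from where the row before left it; what a row does not reach is not made up. A row lasts 1/10 s, in which the tool goes at most 50 mm and 8.59 degrees, less where a joint would pass 70% of its speed; a pose out of reach is approached as far as the arm can. A call with a number of a shift or a turn outside -1 to 1 is refused whole. A call with a gripper value outside its range is refused whole. OPENING is the opening, from -1 (shut) to 1 (fully open), set as the call begins (- or left out, the last holds). The fingers move at their own pace and stop on an object; FORCE is the grip in N (left out, the last holds). Time passes only in rows, so rows that do not move let the fingers close. It gives the time, the measured TCP pose, the force, the opening and the grip force at its end, in the units of the state.
- r.get_obs(): the state, without advancing time (a new reading comes with each control period).
- r.get_image(name): name is "side" or "top" or "wrist"; returns the picture (384x512x3 uint8, blue, green, red); there is no depth.
- r.get_calibration(name): a dict with "fov_y" (degrees; the focal length in pixels is half the picture's height over the tangent of half this angle, whatever the lens; pixels are square), "cx", "cy" (the principal point, pixels), "extrinsics" (4x4, takes a point from camera to world coordinates). Camera axes: x right, y up, looking along -z (the intrinsics and any distortion apply to the point x, -y, -z); pixel columns grow to the right and rows downward; lengths in m; the calibration is good to about 2 mm. A picture is of the moment at which its call begins: read the wrist's pose just before it. get_calibration takes no time and is no camera call; for the wrist camera it gives the pose at the moment of the call.
- r.hand_in(): hands the job in; it is judged then, once.
The state is a dict: "time_s": time; "joint_pos": joint angles; "qvel": joint speeds; "joint_efforts": joint torques, N m; "tool_pos": TCP position; "orientation": TCP orientation; "contact_force": force on the tool from outside, world axes, zero at the start; "wrist_torque": the same for the moment, N m; "grip_width": opening from 0.0 (shut) to 1.0 (fully open); "gripper_force": force on a finger pad.
Only numpy, scipy, OpenCV 4.12 (cv2) and the standard library are available. Lean on these libraries where they do the work, as an engineer would, in place of code of your own. Each camera call takes 0.05 s, during which the arm holds its last target. There are 200 camera calls.

## Task

The round grill basket lies on its side with its handle leaning away from you: roll it along the worktop towards you until the handle is on top and it rests there, and only then pick it up by the handle, keeping the handle side up so that the hatch stays on top. Carry it over the stack of plates without touching them and finish still holding it there, centred above the plates, level, still and about a hand's breadth (8 to 12 cm) clear of them; leave everything else where it stands.

Things in the scene. Friction and masses are not known exactly. Their poses are not given: they have to be found in the camera images.
- basket: Round wire grill basket lying on its side, 200 mm long, about 0.45 kg: a mesh drum 86 mm across (closed to fingers, too wide to grip) between two end rings, with a bow handle. Origin: middle of its axis, 48 mm above the worktop at rest. y: along its length. z: from its axis to the handle bar; leaning 60 degrees from upright, away from the robot, at the start, straight up once the handle is on top.
- basket_grip (a point): Middle of the basket's handle bar, on its centre line, 80 mm from the basket's axis. The bar: straight, wooden, 13 mm thick, 90 mm long, parallel to the basket's length, 30 mm of free room between it and the drum, on two 6 mm wire posts 84 mm apart. At the start it is at the basket's far side, 88 mm above the worktop; pushing it towards the robot rolls the basket.
- basket_ring (a point): Centre of the outer face of one end ring, on the basket's axis. Both rings are 12 mm wide and twelve-sided, 96 mm across the flats: the basket rolls across its length, flat by flat (26 mm and 30 degrees each), and rests by itself on any flat; the handle is on top after two. It is balanced about its axis to a few mm.
- plates: Fixed stack of white plates to the right of the basket, 260 mm across, 52 mm high. Origin: centre of the underside, on the worktop.
- bottle: White bottle with a blue cap, 64 mm across, 186 mm tall, at the back right; a bystander, loose. Origin: centre of its underside.
- honey: Glass jar with a yellow lid, 64 mm across, 98 mm tall, at the back; a bystander, loose. Origin: centre of its underside.
- mill: Dark wooden pepper mill, 58 mm across, 150 mm tall, at the back; a bystander, loose. Origin: centre of its underside.
- spice: Spice jar with a red cap, 45 mm across, 106 mm tall, at the back; a bystander, loose. Origin: centre of its underside.
- mug: Green and white mug, 86 x 124 x 100 mm with its handle, at the back left; a bystander, loose. Origin: centre of its underside.
- tea_box: Pale green cardboard box, 68 x 122 x 82 mm, at the left edge; a bystander, loose. Origin: centre of its underside.
- tin: Flat tin with a blue-green lid, 63 x 105 x 26 mm, at the back right; a bystander, loose. Origin: centre of its underside.

How it is judged:
By the outcome, as a careful person would: the job done as asked, in the order asked, and still so for the second after the job is handed in, while the arm keeps its last pose, push and grip.
It also fails if it takes over 56 s, if anything falls off the work surface, if the arm or the gripper's body presses on something with over 40 N, if the wrist force passes 120 N, or if a joint passes its speed limit or range.

## Working session

There is one attempt and no reset: what is moved stays moved. The work goes in short steps, Python scripts to look and compute and a shell command to move; the robot and the scene stay as the last step left them, time stands still between calls to the robot, and variables do not carry over. Pictures are saved under pics/ and viewed, at most 10 in all, crops included, and the job is handed in when it is done.

```bash
ls; mkdir -p pics; python3 - <<'E'
from rig import r
import cv2,numpy as np
o=r.get_obs();print({k:np.round(v,3).tolist() for k,v in o.items()},r.finger_overhang)
for n in("side","top"):
    c=r.get_calibration(n);print(n,c)
    cv2.imwrite(f"pics/{n}0.png",r.get_image(n))
E
```

```text
pics
{'time_s': 0.0, 'joint_pos': [1.072, 0.378, 0.08, 1.274, -0.0, 1.461], 'qvel': [-0.002, 0.002, 0.001, -0.002, 0.002, 0.0], 'joint_efforts': [0.0, -46.361, 26.987, 0.021, 0.0, 0.0], 'tool_pos': [0.218, 0.532, 0.238], 'orientation': [0.193, 0.981, -0.001, -0.0], 'contact_force': [-0.53, -0.833, 0.276], 'wrist_torque': [-0.013, -0.017, 0.035], 'gripper_force': 0.0, 'grip_width': 0.999} 0.008
side {'fov_y': 54.90301772850523, 'cx': 252.86814905510153, 'cy': 194.39352299324474, 'extrinsics': array([[ 0.90021241,  0.23435287, -0.36701001,  0.17650918],
       [-0.43530639,  0.46259634, -0.77234252, -0.83752955],
       [-0.0112232 ,  0.85503413,  0.51845027,  0.67338562],
       [ 0.        ,  0.        ,  0.        ,  1.        ]])}
top {'fov_y': 45.11098717297643, 'cx': 254.8623791588784, 'cy': 185.82830247303437, 'extrinsics': array([[-0.01548911,  0.99395951, -0.10864889,  0.4671412 ],
       [-0.99986508, -0.01599155, -0.00375454,  0.03434549],
       [-0.00546933,  0.10857607,  0.9940731 ,  1.44077229],
       [ 0.        ,  0.        ,  0.        ,  1.        ]])}
```

View pics/top0.png

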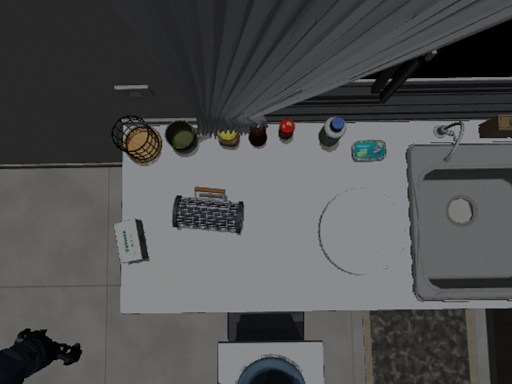

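View pics/side0.png

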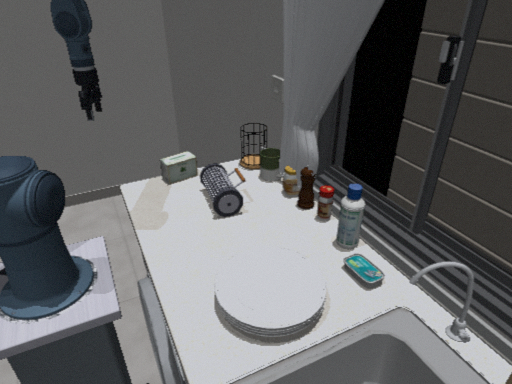

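The top view shows the basket drum at about (208,214) with its orange bar at (210,190), and the plate stack centred near (362,231). The side view shows the bar at (240,175), the near end ring at (228,203) and the plates at (270,290).

```bash
cat > h.py <<'E'
import cv2,numpy as np
from rig import r
def cam(n):
    c=r.get_calibration(n);return c,192/np.tan(np.radians(c['fov_y']/2)),np.array(c['extrinsics'])
def ray(n,u,v):
    c,f,E=cam(n);d=E[:3,:3]@np.array([(u-c['cx'])/f,-(v-c['cy'])/f,-1]);return E[:3,3],d/np.linalg.norm(d)
def onz(n,u,v,z):
    o,d=ray(n,u,v);return o+d*(z-o[2])/d[2]
def two(a,b):
    A=np.zeros((3,3));y=np.zeros(3);R=[ray(*a),ray(*b)]
    for o,d in R:
        P=np.eye(3)-np.outer(d,d);A+=P;y+=P@o
    x=np.linalg.solve(A,y);return x,[np.linalg.norm(np.cross(d,x-o)) for o,d in R]
def blob(m,box):
    x0,y0,x1,y1=box;k=np.zeros(m.shape,np.uint8);k[y0:y1,x0:x1]=m[y0:y1,x0:x1]
    n,l,s,c=cv2.connectedComponentsWithStats(k);i=1+np.argmax(s[1:,4]);p=np.argwhere(l==i)[:,::-1].astype(np.float32)
    return p,cv2.minAreaRect(p)
def orange(im):
    h=cv2.cvtColor(im,cv2.COLOR_BGR2HSV);return cv2.inRange(h,(3,90,60),(20,255,255))
E
python3 - <<'E'
from h import *
np.set_printoptions(precision=4,suppress=True)
t=cv2.imread('pics/top0.png');s=cv2.imread('pics/side0.png')
pt,rt=blob(orange(t),(180,180,240,210));ps,rs=blob(orange(s),(225,160,255,190))
print(rt,len(pt),rs,len(ps))
print('bar',two(('top',*pt.mean(0)),('side',*ps.mean(0))),onz('top',*pt.mean(0),.088))
b=cv2.boxPoints(rt);print('bar corners',[onz('top',*q,.088)[:2] for q in b])
g=t.max(2);m=((g<105)*255).astype(np.uint8)
m=cv2.morphologyEx(m,cv2.MORPH_CLOSE,np.ones((5,5)))
m[:194]=0
p,q=blob(m,(160,190,260,245));print('drum',q);print([onz('top',*c,.06)[:2] for c in cv2.boxPoints(q)])
e=cv2.Canny(t[180:285,305:408],15,50);pp=np.argwhere(e)[:,::-1].astype(np.float32)+[305,180]
# plate rim: circle of 130 mm at z=.05
w=np.array([onz('top',*c,.05)[:2] for c in pp]);c=np.array([.47,-.3])*0+np.median(w,0)
for rad in(.03,.02,.01,.006,.006):
    d=np.linalg.norm(w-c,axis=1);k=abs(d-.13)<rad;W=w[k]
    A=np.c_[2*W,np.ones(len(W))];x=np.linalg.lstsq(A,(W**2).sum(1),rcond=None)[0];c=x[:2];print(c,np.sqrt(x[2]+c@c),k.sum())
cv2.imwrite('pics/m.png',cv2.resize(np.hstack([t[170:290,150:420],cv2.cvtColor(m[170:290,150:420],cv2.COLOR_GRAY2BGR)]),None,fx=1.48,fy=1.48*1))
E
```

```text
((209.4554443359375, 189.94552612304688), (29.35359764099121, 3.5821340084075928), 5.710593223571777) 107 ((247.0, 164.0), (8.0, 14.0), 90.0) 111
bar (array([0.6169, 0.1635, 0.1283]), [np.float64(0.0171604713783974), np.float64(0.017160471378397223)]) [0.6052 0.1743 0.088 ]
bar corners [array([0.6047, 0.2168]), array([0.6152, 0.2157]), array([0.6052, 0.1297]), array([0.5947, 0.1309])]
drum ((207.87435913085938, 212.0825653076172), (71.33750915527344, 38.75936508178711), 4.844000339508057)
[array([0.4946, 0.2921]), array([0.6101, 0.2828]), array([0.5885, 0.0694]), array([0.4735, 0.0807])]
[ 0.4797 -0.261 ] 0.12516277369791493 127
[ 0.4793 -0.2765] 0.12955569264165934 325
[ 0.4788 -0.2778] 0.12953943434055215 360
[ 0.4789 -0.278 ] 0.12972297063515528 333
[ 0.4789 -0.278 ] 0.1297584304006338 334
```

```bash
python3 - <<'E'
from h import *
np.set_printoptions(precision=4,suppress=True)
t=cv2.imread('pics/top0.png');s=cv2.imread('pics/side0.png')
pt,rt=blob(orange(t),(180,180,240,210));ps,rs=blob(orange(s),(228,168,252,186))
print('bar',two(('top',*pt.mean(0)),('side',*ps.mean(0))),len(ps))
for n,u,v,z in(('mug',182,150,.05),('honey',229,146,.05),('mill',258,146,.07)):print(n,onz('top',u,v,z))
E
python3 -m creep '[[0.42,-0.36,0,0,0,-0.92],[0.42,-0.36,0,0,0,-0.92],[0.42,-0.36,0,0,0,-0.92],[0.42,-0.36,0,0,0,-0.92],[0.42,-0.36,0,0,0,-0.92],[0.42,-0.36,0,0,0,-0.92],[0.42,-0.36,0,0,0,-0.92],[0.42,-0.36,0,0,0,-0.92],[0.42,-0.36,0,0,0,-0.92],[0.42,-0.36,0,0,0,-0.92],[0.42,-0.36,0,0,0,-0.92],[0.42,-0.36,0,0,0,-0.92],[0.42,-0.36,0,0,0,-0.92],[0.42,-0.36,0,0,0,-0.92],[0.42,-0.36,0,0,0,-0.92],[0.42,-0.36,0,0,0,-0.92],[0.42,-0.36,0,0,0,-0.92],[0.42,-0.36,0,0,0,-0.92],[0.42,-0.36,0,0,0,-0.92],[0.42,-0.36,0,0,0,-0.92]]' -1 20
```

```text
bar (array([0.6066, 0.1739, 0.0869]), [np.float64(0.0014416872138743285), np.float64(0.0014416872138740776)]) 38
mug [0.7328 0.2605 0.05  ]
honey [0.7429 0.1167 0.05  ]
mill [0.7374 0.0282 0.07  ]
time_s: 2.1
tool_pos: [0.6384, 0.1712, 0.2386]
orientation: [0.743, 0.669, -0.001, -0.0]
contact_force: [0.3, 0.3, 0.2]
grip_width: 0.002
gripper_force: 0.0
```

```bash
python3 -m creep '[[0.08,0,-0.4,0,0,0],[0,0,-0.4,0,0,0],[0,0,-0.4,0,0,0],[0,0,-0.4,0,0,0],[0,0,-0.4,0,0,0],[0,0,-0.4,0,0,0],[0,0,-0.4,0,0,0],[0,0,-0.2,0,0,0],[0,0,0,0,0,0]]'; python3 - <<'E'
from h import *
s=r.get_image('side')[120:240,160:320];w=r.get_image('top')[110:230,140:300]
cv2.imwrite('pics/a.png',cv2.resize(np.hstack([s,w]),None,fx=2.5,fy=2.5,interpolation=2))
E
```

```text
time_s: 3.0
tool_pos: [0.6402, 0.1718, 0.0871]
orientation: [0.742, 0.67, -0.002, -0.001]
contact_force: [-1.2, 0.3, -0.2]
grip_width: 0.0
gripper_force: 0.0
```

View pics/a.png

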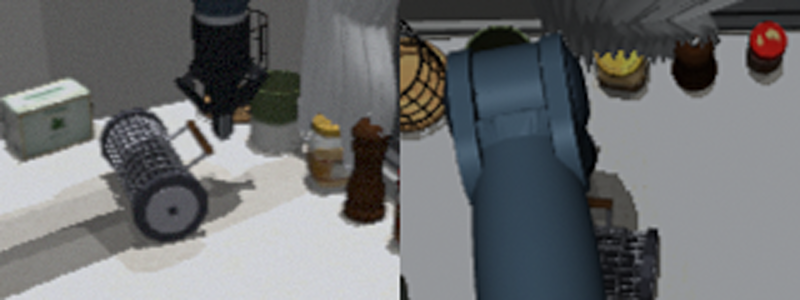

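```bash
python3 -m creep '[[-0.1,0.01,0,0,0,0],[-0.1,0.01,0,0,0,0],[-0.1,0.01,0,0,0,0],[-0.1,0.01,0.03,0,0,0],[-0.1,0.01,0.04,0,0,0],[-0.1,0.01,0.05,0,0,0],[-0.1,0.01,0.05,0,0,0],[-0.1,0.01,0.05,0,0,0],[0,0,0,0,0,0]]'; python3 - <<'E'
from h import *
s=r.get_image('side')[120:240,160:320]
p,_=blob(orange(r.get_image('side')),(205,150,252,190));print(p.mean(0),len(p))
cv2.imwrite('pics/b.png',cv2.resize(s,None,fx=2.5,fy=2.5,interpolation=2))
E
```

```text
time_s: 4.0
tool_pos: [0.6063, 0.1761, 0.1047]
orientation: [0.743, 0.67, 0.004, 0.004]
contact_force: [6.4, -2.8, 9.4]
grip_width: 0.0
gripper_force: 4.6
[247.89157 162.60242] 83
```

View pics/b.png

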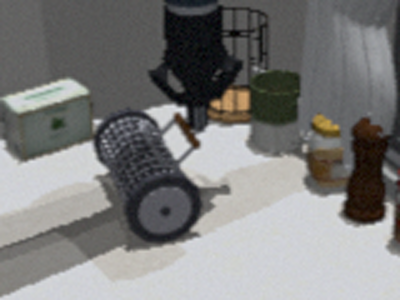

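The side view shows the basket part-way tipped, with the fingertip near the bar's equator at (195,125). I rose too early, so I'll back off, go lower and push again.

```bash
python3 -m creep '[[0.2,-0.02,0,0,0,0],[0.3,-0.03,0,0,0,0],[0.1,-0.01,-0.1,0,0,0],[0,0,-0.2,0,0,0],[0,0,0,0,0,0]]'; python3 -m creep '[[-0.1,0.01,0,0,0,0],[-0.1,0.01,0,0,0,0],[-0.1,0.01,0,0,0,0],[0,0,0,0,0,0]]';python3 - <<'E'
from h import *
p,_=blob(orange(r.get_image('side')),(205,150,244,190));print(p.mean(0),len(p))
print(ray('side',*p.mean(0)))
E
```

```text
time_s: 4.6
tool_pos: [0.6295, 0.1729, 0.0827]
orientation: [0.742, 0.67, -0.002, -0.001]
contact_force: [-0.8, -0.3, 0.7]
grip_width: -0.001
gripper_force: 0.0
time_s: 5.0
tool_pos: [0.6157, 0.1749, 0.0856]
orientation: [0.742, 0.67, -0.0, -0.0]
contact_force: [0.0, -0.5, -0.6]
grip_width: 0.001
gripper_force: 0.1
[239.16667 176.25   ] 12
(array([ 0.17650918, -0.83752955,  0.67338562]), array([ 0.34449077,  0.80965882, -0.47516178]))
```

```bash
python3 -m creep '[[-0.1,0.01,0.02,0,0,0],[-0.1,0.01,0.04,0,0,0],[-0.1,0.01,0.05,0,0,0],[-0.1,0.01,0.05,0,0,0],[0,0,0,0,0,0]]';python3 -m creep '[[-0.1,0.01,0.05,0,0,0],[-0.1,0.01,0.05,0,0,0],[0,0,0,0,0,0],[0,0,0,0,0,0],[0,0,0,0,0,0],[0,0,0,0,0,0]]';python3 - <<'E'
from h import *
s=r.get_image('side')
cv2.imwrite('pics/c.png',cv2.resize(s[120:240,160:320],None,fx=2.5,fy=2.5,interpolation=2))
E
```

```text
time_s: 5.55
tool_pos: [0.5963, 0.1768, 0.0938]
orientation: [0.742, 0.67, -0.0, -0.0]
contact_force: [1.2, 0.9, 0.8]
grip_width: -0.001
gripper_force: 0.0
time_s: 6.15
tool_pos: [0.5871, 0.1776, 0.0982]
orientation: [0.742, 0.67, 0.0, 0.0]
contact_force: [0.6, -0.1, 0.0]
grip_width: 0.002
gripper_force: 0.0
```

View pics/c.png

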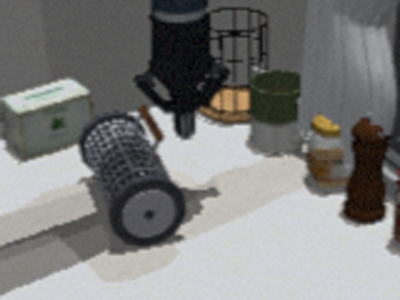

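The basket is now one flat on, with the bar at about (150,122) ahead of the fingertip at (187,130). Next is the second flat.

```bash
python3 -m creep '[[-0.1,0.01,0.17,0,0,0],[-0.1,0.01,0.17,0,0,0],[-0.1,0.01,0,0,0,0],[-0.1,0.01,0,0,0,0],[-0.1,0.01,0,0,0,0],[-0.1,0.01,0.02,0,0,0],[-0.1,0.01,0.02,0,0,0],[-0.1,0.01,0.02,0,0,0],[0,0,0,0,0,0]]';python3 -m creep '[[-0.1,0.01,0.02,0,0,0],[-0.1,0.01,0.02,0,0,0],[0,0,0,0,0,0]]';python3 - <<'E'
from h import *
s=r.get_image('side')
cv2.imwrite('pics/d.png',cv2.resize(s[120:240,160:320],None,fx=2.5,fy=2.5,interpolation=2))
E
```

```text
time_s: 7.1
tool_pos: [0.546, 0.1817, 0.1183]
orientation: [0.742, 0.67, -0.0, -0.0]
contact_force: [0.0, -0.3, -0.2]
grip_width: -0.002
gripper_force: 0.0
time_s: 7.4
tool_pos: [0.5362, 0.1827, 0.1204]
orientation: [0.742, 0.67, -0.0, -0.0]
contact_force: [0.9, 0.2, -0.5]
grip_width: -0.003
gripper_force: 0.0
```

View pics/d.png

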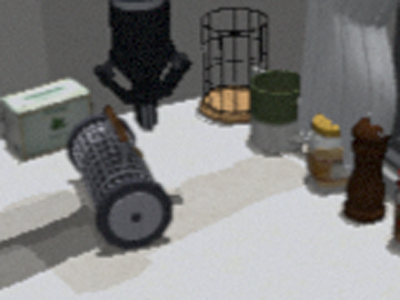

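```bash
python3 -m creep '[[0.2,-0.02,0,0,0,0],[0.4,-0.04,0,0,0,0],[0,0,0.5,0,0,0],[0,-0.5,1,0,0,0],[0,-1,0.5,0,0,0],[-0.2,-1,0,0,0,0],[-0.2,-1,0,0,0,0],[-0.2,-0.5,0,0,0,0],[0,0,0,0,0,0]]' 0.2;python3 - <<'E'
from h import *
np.set_printoptions(precision=4,suppress=True)
s=r.get_image('side');t=r.get_image('top')
ps,_=blob(orange(s),(190,150,225,190));pt,rt=blob(orange(t),(170,180,245,250))
print(ps.mean(0),len(ps),pt.mean(0),len(pt),rt)
print('bar',two(('top',*pt.mean(0)),('side',*ps.mean(0))),onz('top',*pt.mean(0),.128))
b=cv2.boxPoints(rt);print([onz('top',*q,.128)[:2] for q in b])
cv2.imwrite('pics/e.png',cv2.resize(np.hstack([s[120:240,160:320],t[150:270,140:300]]),None,fx=2.5,fy=2.5,interpolation=2))
E
```

```text
time_s: 8.35
tool_pos: [0.5372, -0.0141, 0.2127]
orientation: [0.744, 0.668, -0.0, 0.0]
contact_force: [0.0, 0.4, 0.1]
grip_width: 0.6
gripper_force: 0.0
[203.037  169.1296] 54 [202.6774 233.6371] 124 ((202.53961181640625, 233.60398864746094), (31.24416732788086, 3.8806450366973877), 5.710592269897461)
bar (array([0.4819, 0.1871, 0.1298]), [np.float64(0.005130360460136824), np.float64(0.00513036046013686)]) [0.4771 0.1889 0.128 ]
[array([0.4768, 0.2338]), array([0.4877, 0.2327]), array([0.4775, 0.1448]), array([0.4667, 0.1459])]
```

View pics/e.png

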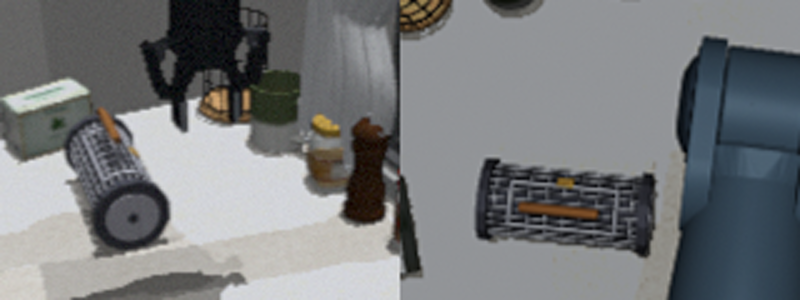

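The handle is on top and the hatch clip is visible: bar at (558,211) in the top crop, basket level and at rest. I'll refine the bar position with the wrist camera.

```bash
python3 -m creep '[[-0.23,0.8,0,0,0,0],[-0.23,0.8,0,0,0,0],[-0.23,0.8,0,0,0,0],[-0.23,0.8,0,0,0,0],[-0.23,0.84,0,0,0,0],[0,0,0,0,0,0],[0,0,0,0,0,0]]' 0.2;python3 - <<'E'
from h import *
np.set_printoptions(precision=4,suppress=True)
s=r.get_image('side');ps,_=blob(orange(s),(190,150,225,190));print(ps.mean(0),len(ps))
C=cam('wrist');w=r.get_image('wrist');m=orange(w);p,q=blob(m,(0,0,512,384));print(p.mean(0),len(p),q)
for c in [q[0]]+list(cv2.boxPoints(q)):print(onz('wrist',*c,.1345))
cv2.imwrite('pics/f.png',np.hstack([w,cv2.cvtColor(m,cv2.COLOR_GRAY2BGR)])[::2,::2])
E
```

```text
time_s: 9.15
tool_pos: [0.4798, 0.1935, 0.2124]
orientation: [0.741, 0.672, 0.0, 0.0]
contact_force: [-0.2, -1.2, -0.6]
grip_width: 0.602
gripper_force: 0.0
[203.9048 173.1429] 21
[272.1775 174.2693] 479 ((271.67999267578125, 175.760009765625), (15.753484725952148, 34.169532775878906), 3.1798300743103027)
[0.4924 0.2169 0.1345]
[0.484  0.2037 0.1345]
[0.4883 0.2316 0.1345]
[0.5005 0.2297 0.1345]
[0.4968 0.2016 0.1345]
```

View pics/f.png

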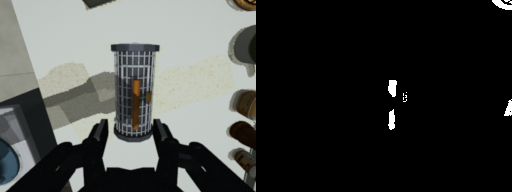

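```bash
python3 - <<'E'
from h import *
np.set_printoptions(precision=4,suppress=True)
w=r.get_image('wrist');h=cv2.cvtColor(w,cv2.COLOR_BGR2HSV)
m=cv2.inRange(h,(3,90,20),(20,255,255));m=cv2.morphologyEx(m,cv2.MORPH_CLOSE,np.ones((5,3)))
p,q=blob(m,(255,150,290,270));print(len(p),q)
for v in range(165,260,15):
    u=p[abs(p[:,1]-v)<2,0]; 
    if len(u):print(v,u.min(),u.max(),onz('wrist',(u.min()+u.max())/2,v,.13)[:2])
print(onz('wrist',*q[0],.13), p[:,1].min(),p[:,1].max())
o=r.get_obs();print(o['tool_pos'])
E
```

```text
1416 ((273.0, 207.0), (100.0, 16.0), 90.0)
165 266.0 281.0 [0.4949 0.224 ]
180 265.0 280.0 [0.493  0.2116]
195 266.0 280.0 [0.4922 0.1985]
210 266.0 278.0 [0.4902 0.1851]
225 265.0 278.0 [0.4885 0.1712]
240 266.0 278.0 [0.4876 0.1566]
255 266.0 277.0 [0.4858 0.1415]
[0.4913 0.1878 0.13  ] 157.0 257.0
[0.4804 0.1911 0.2123]
```

```bash
python3 - <<'E'
from h import *
from scipy.spatial.transform import Rotation as R
np.set_printoptions(precision=4,suppress=True)
o=r.get_obs();T=np.array(o['tool_pos']);Q=R.from_quat(o['orientation']).as_matrix()
def proj(n,P):
    c,f,E=cam(n);q=E[:3,:3].T@(P-E[:3,3]);return np.array([c['cx']-f*q[0]/q[2],c['cy']+f*q[1]/q[2]])
c,f,E=cam('wrist');print(c['cx'],c['cy'],f,E, 'cam in tool',Q.T@(E[:3,3]-T),'\n',Q.T@E[:3,:3])
for a in(-.05,.0,.04,.08,.12):print(a,proj('wrist',T+Q[:,2]*a))
print('side proj',proj('side',np.array([.482,.188,.128])),proj('side',np.array([.4905,.1865,.128])))
for y in(.04,-.04):
  for b in((.477,.189),(.4905,.1865)):print(b,y,proj('top',np.array([b[0]-y*.0,b[1],.128])+np.array([.105,.9945,0])*y),proj('side',np.array([b[0],b[1],.128])+np.array([.105,.9945,0])*y))
w=r.get_image('wrist');g=cv2.cvtColor(w,cv2.COLOR_BGR2GRAY)
for v in(240,250,260):
    d=np.where(g[v]<40)[0];print(v,[ (k[0],k[-1]) for k in np.split(d,np.where(np.diff(d)>2)[0]+1) if len(k)>6])
s=r.get_image('side');h=cv2.cvtColor(s,cv2.COLOR_BGR2HSV)
p,q=blob(cv2.inRange(h,(3,80,20),(20,255,255)),(185,150,225,190));print(len(p),q,p.min(0),p.max(0))
E
```

```text
260.18767640692215 193.07471505413204 273.7326625309195 [[ 0.9946  0.0981  0.0337  0.4894]
 [-0.1037  0.9433  0.3155  0.2735]
 [-0.0008 -0.3172  0.9483  0.347 ]
 [ 0.      0.      0.      1.    ]] cam in tool [ 0.0829  0.0006 -0.1347] 
 [[-0.0007  0.9484  0.317 ]
 [ 1.      0.0003  0.0012]
 [ 0.001   0.317  -0.9484]]
-0.05 [259.1319 326.031 ]
0.0 [259.5493 256.9053]
0.04 [259.7347 226.2008]
0.08 [259.8589 205.6318]
0.12 [259.948  190.8907]
side proj [201.3989 169.5838] [204.0655 169.2212]
(0.477, 0.189) 0.04 [188.5787 232.3891] [197.1127 164.5525]
(0.4905, 0.1865) 0.04 [189.4616 227.5835] [201.2583 164.0189]
(0.477, 0.189) -0.04 [216.7192 234.9371] [202.667  175.3053]
(0.4905, 0.1865) -0.04 [217.5715 230.1242] [207.0293 174.7138]
240 [(np.int64(51), np.int64(97))]
250 [(np.int64(55), np.int64(100)), (np.int64(189), np.int64(197)), (np.int64(205), np.int64(214)), (np.int64(306), np.int64(315)), (np.int64(324), np.int64(331)), (np.int64(463), np.int64(501))]
260 [(np.int64(59), np.int64(103)), (np.int64(183), np.int64(192)), (np.int64(202), np.int64(214)), (np.int64(227), np.int64(233)), (np.int64(296), np.int64(319)), (np.int64(328), np.int64(337)), (np.int64(459), np.int64(511))]
46 ((203.0, 169.50001525878906), (15.2052640914917, 3.130495309829712), 63.43495178222656) [199. 163.] [207. 176.]
```

```bash
python3 -m creep '[[0.1,-0.05,-0.2,0,0,0],[0.1,-0.04,-0.3,0,0,0],[0,0,-0.3,0,0,0],[0,0,-0.2,0,0,0],[0,0,0,0,0,0],[0,0,0,0,0,0]]';python3 - <<'E'
from h import *
np.set_printoptions(precision=4,suppress=True)
w=r.get_image('wrist');h=cv2.cvtColor(w,cv2.COLOR_BGR2HSV)
m=cv2.inRange(h,(3,90,20),(20,255,255));m=cv2.morphologyEx(m,cv2.MORPH_CLOSE,np.ones((5,3)))
p,q=blob(m,(225,120,300,330));print(len(p),q,onz('wrist',*q[0],.13))
for v in range(130,320,30):
    u=p[abs(p[:,1]-v)<2,0]
    if len(u):print(v,u.min(),u.max(),onz('wrist',(u.min()+u.max())/2,v,.13)[:2])
E
```

```text
time_s: 10.0
tool_pos: [0.4898, 0.1866, 0.1623]
orientation: [0.743, 0.67, -0.0, -0.0]
contact_force: [0.1, 0.5, 0.3]
grip_width: 0.604
gripper_force: 0.0
2326 ((257.0, 227.0), (124.0, 20.0), 90.0) [0.4887 0.1898 0.13  ]
190 247.0 267.0 [0.4915 0.2158]
220 248.0 266.0 [0.4893 0.1949]
250 248.0 265.0 [0.4865 0.1724]
280 249.0 264.0 [0.4839 0.148 ]
```

```bash
python3 -m creep '[[-0.03,0.02,-0.2,0,0,0],[0,0,-0.2,0,0,0],[0,0,-0.2,0,0,0],[0,0,-0.2,0,0,0],[0,0,-0.1,0,0,0],[0,0,0,0,0,0]]' && python3 -m creep '[[0,0,0,0,0,0],[0,0,0,0,0,0],[0,0,0,0,0,0],[0,0,0,0,0,0],[0,0,0,0,0,0],[0,0,0,0,0,0],[0,0,0,0,0,0],[0,0,0,0,0,0]]' -1 80
```

```text
time_s: 10.65
tool_pos: [0.4875, 0.1877, 0.1162]
orientation: [0.742, 0.67, -0.001, -0.0]
contact_force: [-0.3, 0.2, -0.1]
grip_width: 0.604
gripper_force: 0.0
time_s: 11.45
tool_pos: [0.4888, 0.1881, 0.1181]
orientation: [0.742, 0.67, 0.001, 0.0]
contact_force: [-0.4, -0.7, 5.9]
grip_width: 0.125
gripper_force: 78.1
```

```bash
python3 -m creep '[[0,0,0.1,0,0,0],[0,0,0.2,0,0,0],[0,0,0.3,0,0,0],[0,0,0.3,0,0,0],[0,0,0.3,0,0,0],[0,0,0.3,0,0,0],[0,0,0.3,0,0,0],[0,0,0.3,0,0,0],[0,0,0.3,0,0,0],[0,0,0.3,0,0,0],[0,0,0.2,0,0,0],[0,0,0.1,0,0,0],[0,0,0.08,0,0,0],[0,0,0,0,0,0],[0,0,0,0,0,0]]' && python3 -m creep '[[0,-0.1,0,0,0,0],[0,-0.2,0,0,0,0],[0,-0.3,0,0,0,0],[0,-0.3,0,0,0,0],[0,-0.3,0,0,0,0],[0,-0.3,0,0,0,0],[0,-0.3,0,0,0,0],[0,-0.3,0,0,0,0],[0,-0.3,0,0,0,0],[0,-0.3,0,0,0,0],[0,-0.3,0,0,0,0],[0,-0.3,0,0,0,0],[0,-0.3,0,0,0,0],[0,-0.3,0,0,0,0],[0,-0.3,0,0,0,0],[0,-0.3,0,0,0,0]]'
```

```text
time_s: 12.95
tool_pos: [0.4881, 0.1879, 0.2708]
orientation: [0.742, 0.67, -0.0, -0.0]
contact_force: [0.5, -0.2, -4.8]
grip_width: 0.128
gripper_force: 78.1
time_s: 14.55
tool_pos: [0.488, -0.0386, 0.2715]
orientation: [0.743, 0.67, 0.0, 0.0]
contact_force: [0.7, 0.5, -4.8]
grip_width: 0.124
gripper_force: 78.1
```

```bash
python3 -m creep '[[0,-0.3,0,0,0,0],[0,-0.3,0,0,0,0],[0,-0.3,0,0,0,0],[0,-0.3,0,0,0,0],[0,-0.3,0,0,0,0],[0,-0.3,0,0,0,0],[0,-0.3,0,0,0,0],[0,-0.3,0,0,0,0],[0,-0.3,0,0,0,0],[0,-0.3,0,0,0,0],[0,-0.3,0,0,0,0],[0,-0.3,0,0,0,0],[0,-0.3,0,0,0,0],[0,-0.3,0,0,0,0],[0,-0.2,0,0,0,0],[0,-0.1,0,0,0,0],[0,0,0,0,0,0],[0,0,0,0,0,0]]'; python3 - <<'E'
from h import *
s=r.get_image('side');w=r.get_image('wrist');cv2.imwrite('pics/side_g.png',s);cv2.imwrite('pics/wrist_g.png',w);cv2.imwrite('pics/top_g.png',r.get_image('top'))
cv2.imwrite('pics/g.png',cv2.resize(np.hstack([s[100:384,100:400],w[:284]]),None,fx=.98,fy=.98))
E
```

```text
time_s: 16.35
tool_pos: [0.4883, -0.2616, 0.2713]
orientation: [0.742, 0.67, 0.0, -0.0]
contact_force: [-0.3, -1.1, -3.9]
grip_width: 0.125
gripper_force: 78.1
```

View pics/g.png

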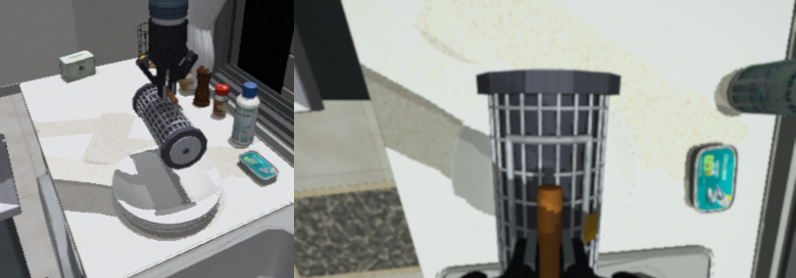

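The basket hangs handle-up over the plates: in the side crop its ring is at (187,150) and the plates are at (168,188). I'll check the plate centre from the side and wrist views.

```bash
python3 - <<'E'
from h import *
np.set_printoptions(precision=4,suppress=True)
def fit(n,im,box,z,c,rs=(.02,.012,.007,.005,.005),R=.13):
    x0,y0,x1,y1=box;e=cv2.Canny(im[y0:y1,x0:x1],15,45);pp=np.argwhere(e)[:,::-1]+[x0,y0]
    w=np.array([onz(n,*q,z)[:2] for q in pp]);c=np.array(c)
    for rad in rs:
        W=w[abs(np.linalg.norm(w-c,axis=1)-R)<rad]
        x=np.linalg.lstsq(np.c_[2*(W-0),np.ones(len(W))],(W**2).sum(1),rcond=None)[0];c=x[:2]
        f=np.sqrt(x[2]+c@c)
    a=np.degrees(np.arctan2(*(W-c).T[::-1]));print(n,z,c,f,len(W),np.histogram(a,8,(-180,180))[0])
c0=[.48,-.278]
for z in(.052,.046):
    fit('side',cv2.imread('pics/side0.png'),(205,235,335,340),z,c0)
    fit('top',cv2.imread('pics/top0.png'),(305,180,408,285),z,c0)
    fit('wrist',cv2.imread('pics/wrist_g.png'),(120,80,380,270),z,c0)
    w=cv2.imread('pics/wrist_g.png')
g=cv2.cvtColor(w,cv2.COLOR_BGR2GRAY)
e=cv2.Canny(w,15,45)
for v in(160,180,200):print(v,[(int(u),onz('wrist',u,v,.05)[:2]) for u in np.where(e[v])[0] if 130<u<200 or 320<u<370])
# basket ring/bar in the final side & top views
s=cv2.imread('pics/side_g.png')
E
```

```text
side 0.052 [ 0.4796 -0.2851] 0.12957494547947357 329 [68 57 69 26 29 11 21 48]
top 0.052 [ 0.4793 -0.2771] 0.12968128217004712 287 [18 14  7 29 37 54 63 65]Traceback (most recent call last):
  File "<stdin>", line 15, in <module>
  File "<stdin>", line 5, in fit
  File "h.py", line 8, in onz
    o,d=ray(n,u,v);return o+d*(z-o[2])/d[2]
        ~~~^^^^^^^
  File "h.py", line 6, in ray
    c,f,E=cam(n);d=E[:3,:3]@np.array([(u-c['cx'])/f,-(v-c['cy'])/f,-1]);return E[:3,3],d/np.linalg.norm(d)
          ~~~^^^
  File "h.py", line 4, in cam
    c=r.get_calibration(n);return c,192/np.tan(np.radians(c['fov_y']/2)),np.array(c['extrinsics'])
ValueError: time passes only in moves, steps and waits
```

```bash
python3 - <<'E'
s=open('h.py').read();s=s.replace("def cam(n):","import functools\n@functools.cache\ndef cam(n):");open('h.py','w').write(s)
E
python3 -m creep '[[0,0,0,0,0,0]]'; cat > p.py <<'E'
from h import *
np.set_printoptions(precision=4,suppress=True)
def fit(n,im,box,z,c,rs=(.02,.012,.007,.005,.005),R=.13):
    x0,y0,x1,y1=box;e=cv2.Canny(im[y0:y1,x0:x1],15,45);pp=np.argwhere(e)[:,::-1]+[x0,y0]
    w=np.array([onz(n,*q,z)[:2] for q in pp]);c=np.array(c)
    for rad in rs:
        W=w[abs(np.linalg.norm(w-c,axis=1)-R)<rad]
        x=np.linalg.lstsq(np.c_[2*W,np.ones(len(W))],(W**2).sum(1),rcond=None)[0];c=x[:2]
        f=np.sqrt(x[2]+c@c)
    a=np.degrees(np.arctan2(*(W-c).T[::-1]));print(n,z,c,f,len(W),np.histogram(a,8,(-180,180))[0])
c0=[.48,-.28]
w=cv2.imread('pics/wrist_g.png')
fit('side',cv2.imread('pics/side0.png'),(205,235,335,340),.046,c0)
fit('wrist',w,(120,80,380,270),.05,c0)
e=cv2.Canny(w,15,45)
for v in(160,180,200):print(v,[(int(u),onz('wrist',u,v,.05)[:2]) for u in np.where(e[v])[0] if 130<u<200 or 320<u<370])
E
python3 p.py
```

```text
time_s: 16.6
tool_pos: [0.4884, -0.2615, 0.2715]
orientation: [0.742, 0.67, 0.0, 0.0]
contact_force: [0.0, 0.8, -4.8]
grip_width: 0.123
gripper_force: 78.1
side 0.046 [ 0.4821 -0.2799] 0.13011645226599342 308 [63 55 62 27 25  8 20 48]
wrist 0.05 [ 0.4823 -0.2821] 0.12990570342073915 548 [ 14  55  56  17 174  46  51 135]
160 [(136, array([ 0.3266, -0.235 ])), (160, array([ 0.3581, -0.2383])), (163, array([ 0.3621, -0.2387])), (197, array([ 0.4067, -0.2433])), (198, array([ 0.408 , -0.2434])), (351, array([ 0.6087, -0.264 ])), (353, array([ 0.6113, -0.2643])), (361, array([ 0.6218, -0.2654])), (363, array([ 0.6244, -0.2656]))]
180 [(154, array([ 0.3441, -0.2644])), (155, array([ 0.3454, -0.2645])), (156, array([ 0.3468, -0.2646])), (163, array([ 0.3562, -0.2656]))]
200 [(167, array([ 0.3555, -0.2944])), (168, array([ 0.3569, -0.2946])), (169, array([ 0.3583, -0.2947]))]
```

```bash
python3 -m creep '[[-0.05,-0.12,0,0,0,0],[-0.05,-0.13,0,0,0,0],[-0.05,-0.12,0,0,0,0],[0,0,0,0,0,0],[0,0,0,0,0,0],[0,0,0,0,0,0],[0,0,0,0,0,0],[0,0,0,0,0,0]]'; python3 - <<'E'
from h import *
o=r.get_obs();T=np.array(o['tool_pos'])
def proj(n,P):
    c,f,E=cam(n);q=E[:3,:3].T@(P-E[:3,3]);return np.round([c['cx']-f*q[0]/q[2],c['cy']+f*q[1]/q[2]],1)
yd=np.array([.105,.9945,0]);A=T-[0,0,.07]
print('hub near',proj('side',A-yd*.1),'tilt5',proj('side',A-yd*.1-[0,0,.0087]))
print('wrist far ring centre',proj('wrist',A-yd*.1),proj('wrist',A+yd*.1))
s=r.get_image('side');w=r.get_image('wrist')
a=cv2.resize(s[205:305,240:340],(380,380),interpolation=2);b=cv2.resize(w,(512,384))[:380,60:480]
cv2.imwrite('pics/h.png',np.hstack([a,b]));print(np.round(o['qvel'],3),o['contact_force'])
E
```

```text
time_s: 17.4
tool_pos: [0.4809, -0.2803, 0.2714]
orientation: [0.742, 0.67, 0.0, 0.0]
contact_force: [-0.1, 0.7, -4.4]
grip_width: 0.118
gripper_force: 78.1
hub near [289.8 258.7] tilt5 [289.7 262.2]
wrist far ring centre [259.6 311. ] [260.   75.3]
[-0.001  0.001 -0.    -0.001 -0.    -0.001] [-0.14894078  0.66023668 -4.36682764]
```

View pics/h.png

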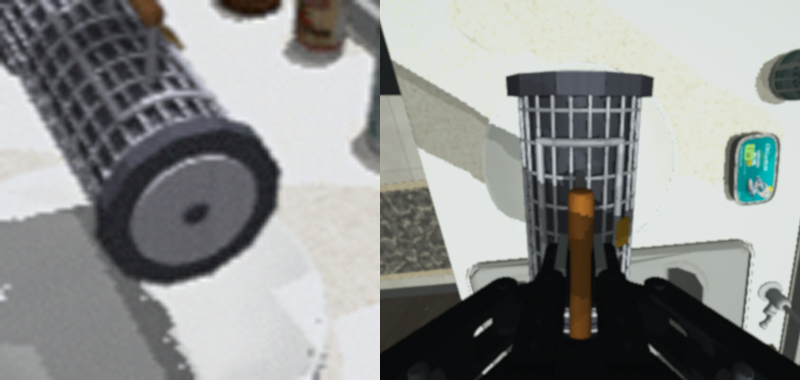

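```bash
python3 - <<'E'
from h import *
T=np.array(r.get_obs()['tool_pos']);yd=np.array([.105,.9945,0])
def proj(n,P):
    c,f,E=cam(n);q=E[:3,:3].T@(P-E[:3,3]);return np.round([c['cx']-f*q[0]/q[2],c['cy']+f*q[1]/q[2]],1)
G=T+[0,0,.010]
for off in(0,-.004,-.008):
  for t in(-4,0,4):
    c,s=np.cos(np.radians(t)),np.sin(np.radians(t)) # +t: far (+y) end up
    P=lambda y,z:G+yd*((y+off)*c-z*s)+np.array([0,0,(y+off)*s+z*c])
    print(off,t,'barends',proj('wrist',P(.045,0))[1],proj('wrist',P(-.045,.0))[1],'ring',proj('wrist',P(.1,-.032))[1],proj('wrist',P(.088,-.032))[1],'hub',proj('side',P(-.1,-.08)))
w=r.get_image('wrist');cv2.imwrite('pics/w.png',w)
h=cv2.cvtColor(w,cv2.COLOR_BGR2HSV);m=cv2.inRange(h,(3,90,20),(20,255,255));p,_=blob(m,(240,150,285,384));print('bar rows',p.min(0),p.max(0))
g=cv2.cvtColor(w,cv2.COLOR_BGR2GRAY);print(g[60:110,250:270].mean(1).astype(int))
E
```

```text
0 -4 barends 183.9 338.3 ring 73.5 96.5 hub [291.2 257.6]
0 0 barends 185.5 334.1 ring 67.0 91.5 hub [289.9 258.7]
0 4 barends 187.7 329.6 ring 60.9 86.9 hub [288.5 259.5]
-0.004 -4 barends 191.8 344.2 ring 81.3 104.0 hub [292.1 258.8]
-0.004 0 barends 193.5 339.4 ring 75.3 99.4 hub [290.7 260.1]
-0.004 4 barends 195.6 334.5 ring 69.8 95.2 hub [289.3 261. ]
-0.008 -4 barends 199.7 349.9 ring 88.9 111.4 hub [293. 260.]
-0.008 0 barends 201.3 344.7 ring 83.5 107.1 hub [291.6 261.4]
-0.008 4 barends 203.4 339.4 ring 78.4 103.3 hub [290.2 262.4]
bar rows [247. 188.] [274. 340.]
[224 222 223 226 227 226 226 226 223 208 175 133 100  89  89  89  89  89
  89  89  89  89  89  89  89  89  89  89  89  89  89  89  89  88  81  74
  76  89  99 101 100  98  97  96  96  95  91  94 122 153]
```

The basket is level within about 2°, within about 3 mm of the plates' centre, and about 10 cm clear of them. The arm is still, so I'm handing in.

```bash
python3 -c "
from rig import r
print(r.hand_in())"
```

```text
the job is handed in; nothing more can be done
None
```

The basket was rolled two flats until the handle was on top, then gripped by the handle, and I handed the job in with it held level and still, about 10 cm above the plates and within about 3 mm of their centre; no verdict came back.

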